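Unlock the stone case and draw out the tray with the red cabochon

ROBOT

A 7-joint arm with a two-finger parallel gripper is mounted at the origin on a cart in front of the work surface, level with it; the furniture and walls round the work are solid. World frame = base frame: x ahead of the robot, y to its left, z up, the work surface at z = 0. Lengths are in m, angles in rad, forces in N, time in s.
With the tool pointing down it reaches from about 0.4 to 0.85 m from the base axis. Payload 10.4 kg.
Tool frame: the origin (TCP) lies where the fingers leave the gripper's body, on its centre line; the fingertips stand 70 mm ahead of it and the grasp point (between the pads) lies r.grip_depth ahead of it (r.grip_depth is the distance from the TCP to the grasp point, in m); z points along the fingers, y is the direction in which the jaws open and shut (so a half turn about z gives the same grasp; the last joint's range is limited). The gripper opens to 87 mm and grips with 3 to 60 N. Pads are 19 mm wide; open, the fingers measure 117 mm over their backs; the gripper's body (75 mm by 190 mm) begins 51 mm behind the grasp point.
Start: joints at [-1.19, 0.332, -0.065, 1.46, 0.022, 1.35, -0.088], TCP at [0.246, 0.575, 0.292] pointing down, gripper open.
Joint ranges: [-2.6, 2.6], [-0.5, 2.12], [-1.47, 1.34], [0.16, 2.42], [-1.27, 4.41], [0.06, 2.06], [-2.6, 2.6]. Speed limits (rad/s): [2.22, 2.22, 2.79, 2.79, 3.14, 3.14, 3.14].

INTERFACE

Orientations are given as a unit quaternion [x, y, z, w].
In Python, from bench import monitor, viewer, workorder, nets, r gives the robot as it stands.
- The arm moves only by the tool drive_tool, never from a script. Its argument "plan" is a list of rows, each an object of numbers: "rx", "ry", "rz": the turn, a rotation vector about the tool's x, y, z in units of 360 degrees (1.0 is 360 degrees); "x", "y", "z": the shift along the tool's x, y, z in units of 1000 mm (1.0 is 1000 mm); "fingers": the opening, from 0 (shut) to 1 (fully open). In form: [{"rx": .., "ry": .., "rz": .., "x": .., "y": .., "z": .., "fingers": ..}, ...]. A call has 1 to 12 rows; each row is the pose to reach, as a shift and turn from the pose commanded when the call began, along the tool's axes at that moment, turning the shorter way round; what a row does not reach only later rows make up. A row lasts 1/8 s, in which the tool goes at most 62.5 mm and 10.7 degrees, less where a joint would pass 70% of its speed; a pose out of reach is approached as far as the arm can. A call with a number of a shift or a turn outside -1 to 1 is refused whole. A call with a gripper value outside its range is refused whole. The fingers move at their own pace and stop on an object; "squeeze" is the grip in N (left out, the last holds). Time passes only in rows, so rows that repeat a pose let the fingers close. It gives the time, the measured TCP pose, the force and the opening at its end, in the units of the state.
- monitor.read_state(): the state, without advancing time (a new reading comes with each control period).
- viewer.camera(name): name is "scene" or "top" or "wrist"; returns a dict with "color" (480x640x3 uint8, red, green, blue), "depth" (480x640 float32, m along the optical axis (not along the pixel's ray), 0 where there is no reading), "camera_matrix" (3x3 intrinsics, pixels), "xyz" and "rotation" of the camera in the world. Camera axes: x right, y down, z forward; pixel columns grow to the right and rows downward; lengths in m; the calibration is good to about 2 mm. The wrist camera is an equidistant fisheye: a pixel r from the principal point sees the ray r / f radians off the axis. A picture is of the moment at which its call begins.
- workorder.close_job(): hands the job in, once; it reports no verdict.
Trained networks look in the newest picture that a camera, given by its name, has taken for a name from the list of things; names that differ only in an ending like _2 or _b are one class to them, and where a whole thing is asked for, a point or a joint stands for the part that bears it (a point fixed in the world has none). Each returns a list of dicts, best first, with "confidence" (0 to 1); they miss things now and then, are a little off and sometimes report something else, mostly with a low value. They report only what shows in the picture. A call takes as long as a camera call.
- nets.find_in(label, camera): "centre" ([x, y, z] in m, in world coordinates, good to about 4 mm: the middle of the surface that is visible of it).
- nets.regions_of(label, camera): "region" (480x640 bool, what is visible of it).
The state is a dict: "time": time; "joint_positions": joint angles; "joint_vel": joint speeds; "joint_torque": joint torques, N m; "ee_pos": TCP position; "eef_rot": TCP orientation; "ft_force": force on the tool from outside, world axes, zero at the start; "torque": the same for the moment, N m; "width": finger opening in m.
Only numpy, scipy, OpenCV 4.12 (cv2) and the standard library are available. Lean on these libraries where they do the work, as an engineer would, in place of code of your own. Each camera call takes 0.05 s, during which the arm holds its last target.

TASK

The red cabochon is wanted for setting: with a fingertip, push the black thumb tab of the stone case's brass lock bar to the left as far as it goes, so that the trays are free. Then hook a fingertip behind the front lip of the tray that holds the round red stone, draw that tray all the way out to its stop and leave it open with the stone lying in it. Pinch and lift nothing, do not touch the stones, keep the other two trays shut with their stones in them, and leave everything else where it is.

Things in the scene. Friction and masses are not known exactly. Their poses are not given: they have to be found in the camera images.
- stone_case: Low dark-wood case, fixed; 247 wide (y) x 146 deep (x) x 50 high. Origin on the bench under the middle of its front face; x to its back, y to its left seen from the front, z up. Three trays side by side, centres y = +78, 0, -78, between walls 13 thick, tops z = 46. Clear lid, top z = 50, only over x = 58 to 120; open above before it. Sill in front: x = -26 to 0, top z = 8; the brass lock bar lies on it.
- lock_bar (a joint): Brass lock bar on the sill. Travel in m: 0 locked, 0.020 at its stop; grows as it slides along the case's +y (left). Starts at 0 to 0.004, where its three dogs (blocks 9 wide, tops at z = 34) stand in front of the tray fronts and stop them; from 0.016 on they stand before the walls and all trays are free. About 2 N of friction; stays where it is left.
- bar_tab (a point): Middle of the right-hand (-y) face of the black thumb tab on the right end of the lock bar, outside the case's right wall. Tab: 16 along the case's x, 10 thick along y, z = 13 to 42; the point is at case x = -14, z = 30. Axes as the case's. The bench to its right is clear for 60 mm.
- tray_left (a joint): Travel of the left tray out of the case in m: 0 shut, 0.080 at its stop; it grows as the tray slides along the case's -x (towards the front). About 1.5 N of friction; stays where it is left.
- lip_left (a point): Middle of the back (+x) face of the left tray's front lip (board and brass strip, together 9.5 thick, 54 wide), 9 below the lip's top at z = 44; moves with the tray. Behind the lip is an empty finger well, 48 along x, 57 along y, floor z = 20, open above. Axes as the case's: the tray is drawn along -x.
- cell_left (a point): Middle of the pale felt floor (z = 23) of the left tray's cell, 43 (x) x 57 (y), rim 9 above the felt; moves with the tray.
- tray_middle (a joint): Travel of the middle tray out of the case in m: 0 shut, 0.080 at its stop; it grows as the tray slides along the case's -x (towards the front). About 1.5 N of friction; stays where it is left.
- lip_middle (a point): Middle of the back (+x) face of the middle tray's front lip (board and brass strip, together 9.5 thick, 54 wide), 9 below the lip's top at z = 44; moves with the tray. Behind the lip is an empty finger well, 48 along x, 57 along y, floor z = 20, open above. Axes as the case's: the tray is drawn along -x.
- cell_middle (a point): Middle of the pale felt floor (z = 23) of the middle tray's cell, 43 (x) x 57 (y), rim 9 above the felt; moves with the tray.
- tray_right (a joint): Travel of the right tray out of the case in m: 0 shut, 0.080 at its stop; it grows as the tray slides along the case's -x (towards the front). About 1.5 N of friction; stays where it is left.
- lip_right (a point): Middle of the back (+x) face of the right tray's front lip (board and brass strip, together 9.5 thick, 54 wide), 9 below the lip's top at z = 44; moves with the tray. Behind the lip is an empty finger well, 48 along x, 57 along y, floor z = 20, open above. Axes as the case's: the tray is drawn along -x.
- cell_right (a point): Middle of the pale felt floor (z = 23) of the right tray's cell, 43 (x) x 57 (y), rim 9 above the felt; moves with the tray.
- red_stone_mid (a point): Round red cabochon, 23 across x 8 high, loose, lying flat in one of the three cells, seen through the clear lid; the point is its middle.
- teal_stone_mid (a point): Oval teal cabochon, 22 x 30 x 8, loose, in another cell; its middle.
- grey_stone_mid (a point): Oval black and white cabochon, 26 x 36 x 10, loose, in the remaining cell; its middle.
- brush: Bystander, loose: wooden scrub brush, 54 x 153 x 49; origin under its middle.
- bottle: Bystander, loose: small brown dropper bottle, 33 x 34 x 102; origin under its middle.
- rough: Bystander, loose: lump of rough stone, 44 x 52 x 36; origin under its middle.
- slab: Bystander, loose: flat sawn agate slab, 67 x 94 x 8; origin under its middle.
- tape: Bystander, loose: roll of black tape, 62 x 59 x 19; origin under its middle.
- pen: Bystander, loose: marker pen, 17 x 135 x 16; origin under its middle.
- tweezers: Bystander, loose: steel tweezers, 13 x 122 x 8, lying just left of the case; origin under its middle.

How it is judged:
On the way, in this order (a step that is already met when the one before it is completed fails the run):
1. the lock bar is pushed to its stop while all trays are shut (value of joint lock_bar above 0.017 m and value of joint each of tray_left, tray_middle, tray_right below 0.006 m), for 0.2 s.
2. the tray with the red stone is drawn out to its stop, the others shut (((value of joint tray_left above 0.074 m and horizontal distance between red_stone_mid and cell_left below 0.024 m and value of joint each of tray_middle, tray_right below 0.006 m) or (value of joint tray_middle above 0.074 m and horizontal distance between red_stone_mid and cell_middle below 0.024 m and value of joint each of tray_left, tray_right below 0.006 m) or (value of joint tray_right above 0.074 m and horizontal distance between red_stone_mid and cell_right below 0.024 m and value of joint each of tray_left, tray_middle below 0.006 m))), for 0.2 s.
At the end, for the whole second after the job is handed in: The tray with the red stone is out by more than 74 of its 80 mm with the stone at rest in its cell, the other trays within 6 mm of shut with their stones resting in them, the lock bar at 16 mm or more, and the bystanders within 25 mm of where they were (((value of joint tray_left above 0.074 m and horizontal distance between red_stone_mid and cell_left below 0.024 m and value of joint each of tray_middle, tray_right below 0.006 m) or (value of joint tray_middle above 0.074 m and horizontal distance between red_stone_mid and cell_middle below 0.024 m and value of joint each of tray_left, tray_right below 0.006 m) or (value of joint tray_right above 0.074 m and horizontal distance between red_stone_mid and cell_right below 0.024 m and value of joint each of tray_left, tray_middle below 0.006 m)) and height (world z) of each of red_stone_mid, teal_stone_mid, grey_stone_mid below 0.036 m and distance of each of teal_stone_mid, grey_stone_mid from where it was at the start of the episode below 0.02 m and value of joint lock_bar above 0.016 m and linear speed of red_stone below 0.02 m/s and distance of each of brush, bottle, rough, slab, tape, pen, tweezers from where it was at the start of the episode below 0.025 m); the robot touches nothing.
It fails at once if a tray that does not hold the red stone is drawn out ((value of joint tray_left above 0.012 m and not (horizontal distance between red_stone_mid and cell_left below 0.024 m)) or (value of joint tray_middle above 0.012 m and not (horizontal distance between red_stone_mid and cell_middle below 0.024 m)) or (value of joint tray_right above 0.012 m and not (horizontal distance between red_stone_mid and cell_right below 0.024 m))).
It fails at once if a tray's lip is pinched between the fingers (both its faces pressed) ((contact force between the fingers and tray_left_c0 above 1.5 N and contact force between the fingers and tray_left_c1 above 1.5 N) or (contact force between the fingers and tray_middle_c0 above 1.5 N and contact force between the fingers and tray_middle_c1 above 1.5 N) or (contact force between the fingers and tray_right_c0 above 1.5 N and contact force between the fingers and tray_right_c1 above 1.5 N)).
It fails at once if the thumb tab is pinched between the fingers (both its faces pressed) (contact force between the fingers and lock_bar_c4 above 1.5 N and contact force between the fingers and lock_bar_c5 above 1.5 N).
It fails at once if a stone is touched by the fingers or lifted from its cell (height (world z) of any of red_stone_mid, teal_stone_mid, grey_stone_mid above 0.04 m or contact force between the fingers and red_stone above 0.5 N or contact force between the fingers and teal_stone above 0.5 N or contact force between the fingers and grey_stone above 0.5 N).
It fails at once if a bystander is pushed or lifted away (more than 25 mm) (distance of any of brush, bottle, rough, slab, tape, pen, tweezers from where it was at the start of the episode above 0.025 m).
It also fails if it takes over 42 s, if anything falls off the work surface, if the arm or the gripper's body presses on something with over 40 N, if the wrist force passes 120 N, or if a joint passes its speed limit or range.

## Working session

There is one attempt and no reset: what is moved stays moved. The work goes in short steps, Python scripts to look and compute and a tool call to move; the robot and the scene stay as the last step left them, time stands still between calls to the robot, and variables do not carry over. Pictures are saved under pics/ and viewed, and the job is handed in when it is done.

Besides the shell and the picture viewer there is one more tool, called after ">>>" by a JSON object that holds its "fn" and its "kwargs". drive_tool: Moves the arm, as the interface text tells. Its arguments: {"type":"object","properties":{"plan":{"type":"array","items":{"type":"object","properties":{"rx":{"type":"number","minimum":-1,"maximum":1},"ry":{"type":"number","minimum":-1,"maximum":1},"rz":{"type":"number","minimum":-1,"maximum":1},"x":{"type":"number","minimum":-1,"maximum":1},"y":{"type":"number","minimum":-1,"maximum":1},"z":{"type":"number","minimum":-1,"maximum":1},"fingers":{"type":"number"}}}},"squeeze":{"type":"number"}},"required":["plan"]}

```bash
mkdir -p pics; ls
python3 - <<'E'
from bench import monitor, viewer, workorder, nets, r
import cv2,numpy as np
s=monitor.read_state()
for k,v in s.items(): print(k,np.round(v,4))
print(r.grip_depth)
for n in ["scene","top"]:
    c=viewer.camera(n); cv2.imwrite(f"pics/{n}0.png",c["color"][:,:,::-1]); print(n,c["xyz"],c["rotation"],c["camera_matrix"])
    for l in ["stone_case","bar_tab","lock_bar","lip_left","lip_middle","lip_right","cell_left","cell_middle","cell_right","red_stone_mid","teal_stone_mid","grey_stone_mid","brush","bottle","rough","slab","tape","pen","tweezers"]:
        print(l,[(np.round(d["centre"],3).tolist(),round(d["confidence"],2)) for d in nets.find_in(l,n)[:2]])
E
```

```text
pics
time 0.0
joint_positions [-1.1896  0.3329 -0.0647  1.4609  0.0216  1.3499 -0.0885]
joint_vel [ 0.0009  0.0012 -0.0012 -0.0007 -0.0005 -0.0011 -0.0013]
joint_torque [-1.50000e-03 -6.23262e+01  2.34000e-02 -3.89902e+01 -6.15000e-02
  3.99000e-02  1.00000e-04]
ee_pos [0.2455 0.5745 0.2914]
eef_rot [ 2.005e-01  9.797e-01 -7.000e-04 -1.000e-04]
ft_force [-0.1803  0.0983  0.5772]
torque [-0.0092 -0.0026 -0.0074]
width 0.087
0.051
scene [-0.1225037  -0.67427174  0.92182115] [ 0.84264507 -0.34450568  0.14744674 -0.38668408] [[506.89099715   0.         322.33540092]
 [  0.         506.89099715 237.91246012]
 [  0.           0.           1.        ]]
stone_case [([0.578, 0.075, 0.035], 0.58)]
bar_tab [([0.52, 0.059, 0.012], 0.57)]
lock_bar [([0.522, 0.055, 0.014], 0.6)]
lip_left [([0.561, 0.175, 0.03], 0.82)]
lip_middle [([0.568, 0.099, 0.024], 0.65)]
lip_right [([0.574, 0.019, 0.028], 0.83)]
cell_left [([0.557, 0.179, 0.027], 0.61), ([0.564, 0.098, 0.028], 0.26)]
cell_middle [([0.567, 0.098, 0.028], 0.81), ([0.436, -0.323, 0.021], 0.3)]
cell_right [([0.57, 0.019, 0.026], 0.97)]
red_stone
[... 951 characters left out ...]

lip_right [([0.57, 0.016, 0.017], 0.87)]
cell_left [([0.559, 0.17, 0.018], 0.87), ([0.571, 0.018, 0.018], 0.22)]
cell_middle [([0.563, 0.093, 0.018], 0.97)]
cell_right [([0.57, 0.015, 0.019], 0.85)]
red_stone_mid [([0.562, 0.094, 0.02], 0.36)]
teal_stone_mid []
grey_stone_mid [([0.568, 0.017, 0.018], 0.65), ([0.459, 0.398, 0.028], 0.61)]
brush [([0.482, 0.547, 0.049], 0.63)]
bottle [([0.566, 0.011, 0.021], 0.7), ([0.564, 0.373, 0.059], 0.51)]
rough [([0.457, 0.395, 0.028], 0.7)]
slab [([0.527, -0.373, 0.01], 0.88), ([0.561, 0.096, 0.018], 0.36)]
tape [([0.438, -0.313, 0.018], 0.81), ([0.566, 0.09, 0.022], 0.39)]
pen [([0.482, -0.467, 0.017], 0.78), ([0.562, 0.173, 0.017], 0.65)]
tweezers []
```

Run:
```python
import cv2
for n in ["scene0","top0"]:
    im=cv2.imread(f"pics/{n}.png"); print(im.shape)
im=cv2.imread("pics/scene0.png")
```

```text
(480, 640, 3)
(480, 640, 3)
```

View pics/scene0.png

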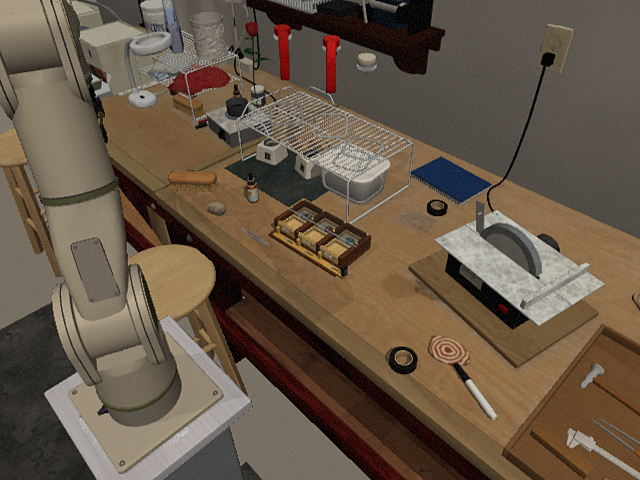

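View pics/top0.png

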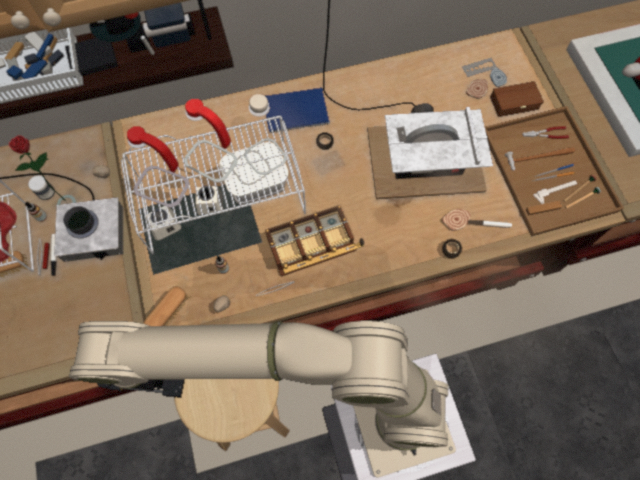

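Run:
```python
import cv2
im=cv2.imread("pics/top0.png")[195:285,255:375]
im2=cv2.imread("pics/scene0.png")[190:285,260:380]
a=cv2.resize(im,None,fx=5,fy=5,interpolation=cv2.INTER_CUBIC);b=cv2.resize(im2,None,fx=5,fy=5,interpolation=cv2.INTER_CUBIC)
cv2.imwrite("pics/top0z.png",a);cv2.imwrite("pics/scene0z.png",b)
```

```text
(no output)
```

View pics/top0z.png

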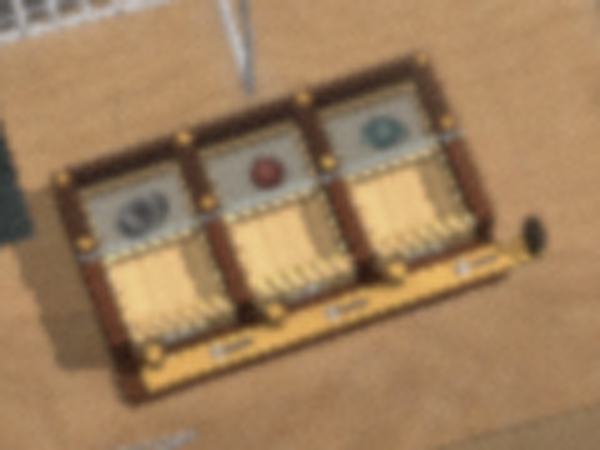

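View pics/scene0z.png

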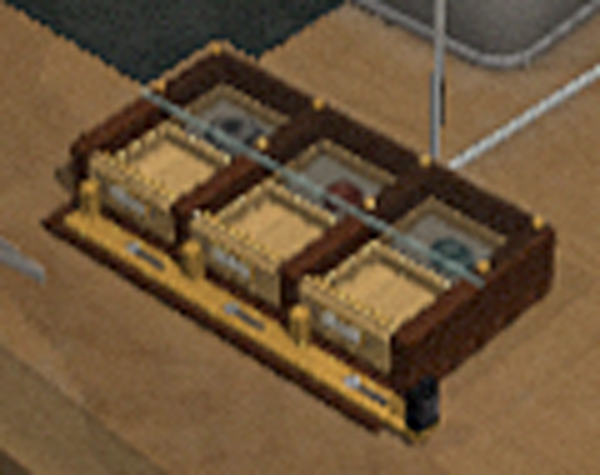

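```bash
cat > h.py <<'E'
from bench import monitor, viewer, workorder, nets, r
import cv2,numpy as np
from scipy.spatial.transform import Rotation as R
def goto(p,yawdeg,cmd=None):
    """row for TCP at p, tool down, tool y axis at world angle yawdeg"""
    s=monitor.read_state()
    p0=np.array(s["ee_pos"]);R0=R.from_quat(s["eef_rot"])
    t=np.radians(yawdeg); y=np.array([np.cos(t),np.sin(t),0]);z=np.array([0,0,-1.]);x=np.cross(y,z)
    R1=R.from_matrix(np.stack([x,y,z],1))
    d=R0.inv().apply(np.array(p)-p0); rv=(R0.inv()*R1).as_rotvec()/(2*np.pi)
    print("shift",np.round(d,4),"turn",np.round(rv,4),"deg",np.round(rv*360,1))
E
python3 - <<'E'
from h import *
goto([0.46,0.09,0.30],93.8)
c=viewer.camera("wrist"); cv2.imwrite("pics/w0.png",c["color"][:,:,::-1])
s=monitor.read_state(); R0=R.from_quat(s["eef_rot"])
print(R0.inv().apply(np.array(c["xyz"])-s["ee_pos"]),(R0.inv()*R.from_quat(c["rotation"])).as_matrix().round(3),c["camera_matrix"])
E
```

```text
shift [-0.3876 -0.3615 -0.0077] turn [ 0.      0.     -0.0748] deg [  0.    0.  -26.9]
[ 0.07458131 -0.00022558 -0.09262526] [[ 0.001 -0.963 -0.27 ]
 [ 1.     0.001  0.   ]
 [ 0.    -0.27   0.963]] [[371.64829954   0.         319.35808337]
 [  0.         371.64829954 239.74530259]
 [  0.           0.           1.        ]]
```

View pics/w0.png

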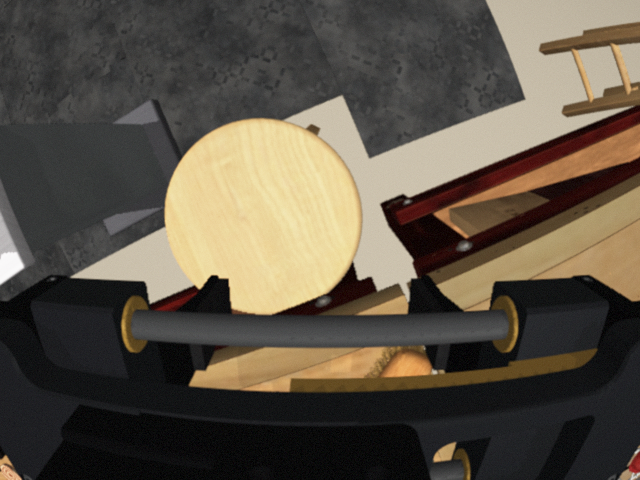

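Run:
```python
from h import *
c=viewer.camera("scene"); K=c["camera_matrix"]; d=c["depth"]
v,u=np.mgrid[:480,:640]
P=np.stack([(u-K[0,2])/K[0,0]*d,(v-K[1,2])/K[1,1]*d,d],-1)@R.from_quat(c["rotation"]).as_matrix().T+c["xyz"]
m=(d>0)&(P[...,0]>.3)&(P[...,0]<0.85)&(P[...,1]>-.2)&(P[...,1]<.6)&(P[...,2]>0.03)
xs=np.arange(.35,.9,.05);ys=np.arange(-.2,.6,.05)
for y in ys: print(round(y,2),[round(float(P[...,2][m&(P[...,0]>=x)&(P[...,0]<x+.05)&(P[...,1]>=y)&(P[...,1]<y+.05)].max(initial=0)),2) for x in xs])
goto([0.6,0.09,0.32],93.8)
```

```text
-0.2 [0.0, 0.0, 0.0, 0.0, 0.0, 0.0, 0.12, 0.12, 0.0, 0.0, 0.0]
-0.15 [0.0, 0.0, 0.0, 0.0, 0.0, 0.0, 0.0, 0.0, 0.0, 0.0, 0.0]
-0.1 [0.0, 0.0, 0.0, 0.05, 0.0, 0.0, 0.0, 0.0, 0.0, 0.0, 0.0]
-0.05 [0.0, 0.0, 0.0, 0.05, 0.06, 0.06, 0.06, 0.0, 0.0, 0.0, 0.0]
-0.0 [0.0, 0.0, 0.0, 0.05, 0.06, 0.06, 0.05, 0.0, 0.0, 0.0, 0.0]
0.05 [0.0, 0.0, 0.0, 0.05, 0.05, 0.06, 0.16, 0.2, 0.2, 0.2, 0.0]
0.1 [0.0, 0.0, 0.0, 0.05, 0.05, 0.06, 0.16, 0.16, 0.43, 0.43, 0.0]
0.15 [0.0, 0.0, 0.0, 0.05, 0.05, 0.06, 0.16, 0.16, 0.43, 0.43, 0.0]
0.2 [0.0, 0.0, 0.0, 0.05, 0.06, 0.05, 0.16, 0.16, 0.36, 0.34, 0.0]
0.25 [0.0, 0.0, 0.0, 0.0, 0.0, 0.0, 0.16, 0.16, 0.41, 0.43, 0.0]
0.3 [0.0, 0.0, 0.0, 0.0, 0.0, 0.0, 0.16, 0.16, 0.17, 0.43, 0.0]
0.35 [0.0, 0.03, 0.04, 0.0, 0.1, 0.0, 0.16, 0.16, 0.36, 0.17, 0.0]
0.4 [0.0, 0.04, 0.04, 0.0, 0.0, 0.0, 0.2, 0.36, 0.44, 0.43, 0.0]
0.45 [0.0, 0.0, 0.05, 0.05, 0.0, 0.0, 0.19, 0.17, 0.43, 0.43, 0.0]
0.5 [0.0, 0.0, 0.06, 0.05, 0.0, 0.0, 0.19, 0.16, 0.17, 0.17, 0.0]
0.55 [0.0, 0.05, 0.05, 0.05, 0.0, 0.0, 0.16, 0.2, 0.2, 0.2, 0.0]
shift [-0.5164 -0.3065 -0.0277] turn [ 0.      0.     -0.0748] deg [  0.    0.  -26.9]
```

>>> {"fn": "drive_tool", "kwargs": {"plan": [{"x": -0.06, "y": -0.04, "z": -0.028, "rz": -0.01, "fingers": 0}, {"x": -0.516, "y": -0.306, "z": -0.028, "rz": -0.075, "fingers": 0}, {"x": -0.516, "y": -0.306, "z": -0.028, "rz": -0.075, "fingers": 0}, {"x": -0.516, "y": -0.306, "z": -0.028, "rz": -0.075, "fingers": 0}, {"x": -0.516, "y": -0.306, "z": -0.028, "rz": -0.075, "fingers": 0}, {"x": -0.516, "y": -0.306, "z": -0.028, "rz": -0.075, "fingers": 0}, {"x": -0.516, "y": -0.306, "z": -0.028, "rz": -0.075, "fingers": 0}, {"x": -0.516, "y": -0.306, "z": -0.028, "rz": -0.075, "fingers": 0}, {"x": -0.516, "y": -0.306, "z": -0.028, "rz": -0.075, "fingers": 0}, {"x": -0.516, "y": -0.306, "z": -0.028, "rz": -0.075, "fingers": 0}, {"x": -0.516, "y": -0.306, "z": -0.028, "rz": -0.075, "fingers": 0}, {"x": -0.516, "y": -0.306, "z": -0.028, "rz": -0.075, "fingers": 0}], "squeeze": 20}}

```text
validation failed for argument at $.pl...
```

Run:
```python
from h import *
s=monitor.read_state(); print(s["time"],s["ee_pos"],s["eef_rot"],s["width"],s["ft_force"])
for n in ["wrist","top"]:
    c=viewer.camera(n); cv2.imwrite(f"pics/{n}1.png",c["color"][:,:,::-1])
    np.savez(f"{n}1.npz",**{k:np.array(v) for k,v in c.items()})
for l in ["stone_case","bar_tab","lock_bar","lip_left","lip_middle","lip_right","red_stone_mid","cell_middle","tweezers"]:
    print(l,[(np.round(d["centre"],3).tolist(),round(d["confidence"],2)) for d in nets.find_in(l,"wrist")[:2]])
```

```text
2.1 [0.24557994 0.57476931 0.29230719] [2.00546812e-01 9.79684118e-01 7.39156963e-05 1.07360705e-05] 0.08689819540284836 [-0.50787204 -0.10181726 -0.14341251]
stone_case []
bar_tab []
lock_bar []
lip_left []
lip_middle []
lip_right [([0.453, -0.293, 0.012], 0.71)]
red_stone_mid [([0.44, 0.595, 0.044], 0.19)]
cell_middle []
tweezers []
```

View pics/wrist1.png

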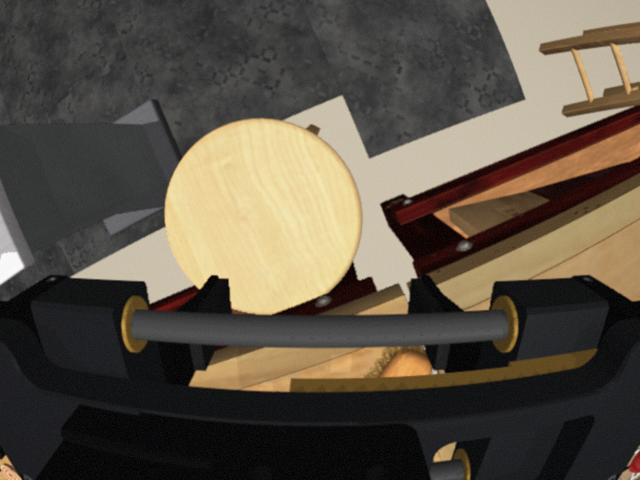

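The arm didn't move because the call was refused. I'll try it in a simpler form.

>>> {"fn": "drive_tool", "kwargs": {"plan": [{"rx": 0.0, "ry": 0.0, "rz": -0.01, "x": -0.06, "y": -0.04, "z": -0.028, "fingers": 0.0}, {"rx": 0.0, "ry": 0.0, "rz": -0.075, "x": -0.516, "y": -0.306, "z": -0.028, "fingers": 0.0}], "squeeze": 20}}

```text
time: 2.9
ee_pos: [0.3138, 0.4774, 0.3171]
eef_rot: [0.078, 0.997, 0.001, 0.001]
ft_force: [1.9, 1.3, 0.1]
width: 0.0743
```

Run:
```python
from h import *
goto([0.6,0.09,0.32],93.8)
```

```text
shift [-0.3427 -0.3385 -0.0035] turn [ 0.0004  0.0002 -0.0353] deg [  0.1   0.1 -12.7]
```

>>> {"fn": "drive_tool", "kwargs": {"plan": [{"rx": 0.0, "ry": 0.0, "rz": -0.035, "x": -0.343, "y": -0.338, "z": -0.003, "fingers": 0.0}, {"rx": 0.0, "ry": 0.0, "rz": -0.035, "x": -0.343, "y": -0.338, "z": -0.003, "fingers": 0.0}, {"rx": 0.0, "ry": 0.0, "rz": -0.035, "x": -0.343, "y": -0.338, "z": -0.003, "fingers": 0.0}, {"rx": 0.0, "ry": 0.0, "rz": -0.035, "x": -0.343, "y": -0.338, "z": -0.003, "fingers": 0.0}, {"rx": 0.0, "ry": 0.0, "rz": -0.035, "x": -0.343, "y": -0.338, "z": -0.003, "fingers": 0.0}, {"rx": 0.0, "ry": 0.0, "rz": -0.035, "x": -0.343, "y": -0.338, "z": -0.003, "fingers": 0.0}, {"rx": 0.0, "ry": 0.0, "rz": -0.035, "x": -0.343, "y": -0.338, "z": -0.003, "fingers": 0.0}, {"rx": 0.0, "ry": 0.0, "rz": -0.035, "x": -0.343, "y": -0.338, "z": -0.003, "fingers": 0.0}, {"rx": 0.0, "ry": 0.0, "rz": -0.035, "x": -0.343, "y": -0.338, "z": -0.003, "fingers": 0.0}, {"rx": 0.0, "ry": 0.0, "rz": -0.035, "x": -0.343, "y": -0.338, "z": -0.003, "fingers": 0.0}]}}

```text
time: 4.15
ee_pos: [0.5974, 0.0899, 0.3183]
eef_rot: [-0.03, 1.0, 0.0, -0.0]
ft_force: [-0.5, 0.6, 0.3]
width: 0.0007
```

Run:
```python
from h import *
s=monitor.read_state(); print(s["time"],s["ee_pos"],s["eef_rot"],s["width"],s["ft_force"])
c=viewer.camera("wrist"); cv2.imwrite(f"pics/wrist2.png",c["color"][:,:,::-1])
np.savez(f"wrist2.npz",**{k:np.array(v) for k,v in c.items()})
for l in ["bar_tab","lip_left","lip_middle","lip_right","red_stone_mid"]:
    print(l,[(np.round(d["centre"],3).tolist(),round(d["confidence"],2)) for d in nets.find_in(l,"wrist")[:2]])
```

```text
4.15 [0.59737795 0.08990102 0.31832268] [-2.96231244e-02  9.99561080e-01  2.75646606e-04 -2.05871248e-04] 0.0006657204952924942 [-0.46108275  0.62289621  0.27539235]
bar_tab [([0.522, 0.067, 0.015], 0.82)]
lip_left [([0.529, -0.349, 0.006], 0.38)]
lip_middle [([0.565, 0.09, 0.019], 0.63)]
lip_right [([0.565, 0.015, 0.016], 0.72), ([0.584, 0.091, 0.049], 0.59)]
red_stone_mid []
```

View pics/wrist2.png

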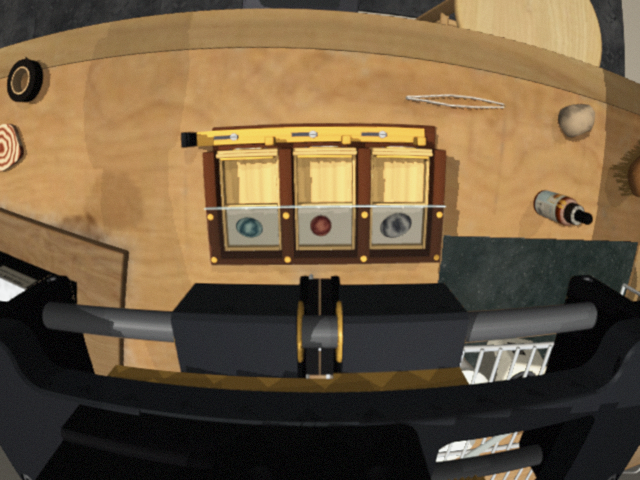

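Red (321,225) is in the middle tray, teal in the right and grey in the left. The tab is at (188,139). Next I'll zoom in for a corner fit.

Run:
```python
import cv2
im=cv2.imread("pics/wrist2.png")[110:280,170:460]
a=cv2.resize(im,None,fx=2.7,fy=2.7,interpolation=cv2.INTER_CUBIC)
cv2.imwrite("pics/w2z.png",a); print(a.shape)
```

```text
(459, 783, 3)
```

View pics/w2z.png

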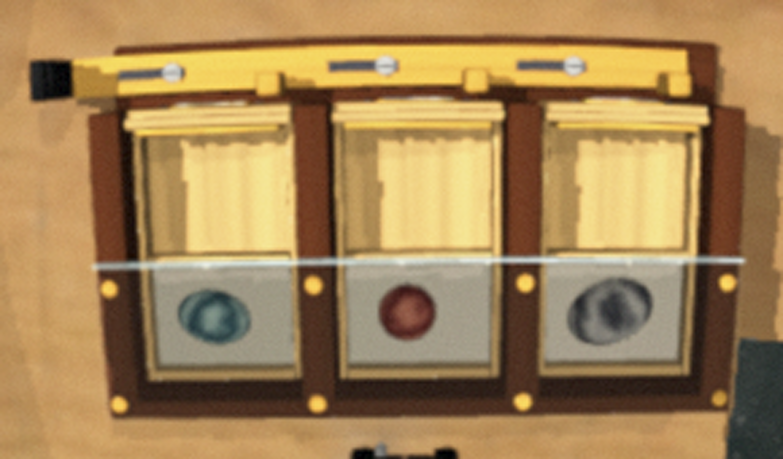

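```bash
cat > fit.py <<'E'
import numpy as np,cv2
from scipy.optimize import least_squares
from scipy.spatial.transform import Rotation as R
def proj(c,P):
    Q=R.from_quat(c["rotation"]).inv().apply(P-c["xyz"])
    p,_=cv2.fisheye.projectPoints(Q.reshape(-1,1,3),np.zeros(3),np.zeros(3),c["camera_matrix"],np.zeros(4))
    return p.reshape(-1,2)
def T(q,M):
    c,s=np.cos(q[2]),np.sin(q[2])
    return np.stack([q[0]+c*M[:,0]-s*M[:,1],q[1]+s*M[:,0]+c*M[:,1],M[:,2]],1)
def ray(c,uv,z):
    n=cv2.fisheye.undistortPoints(np.array(uv,float).reshape(-1,1,2),c["camera_matrix"],np.zeros(4)).reshape(-1,2)
    d=R.from_quat(c["rotation"]).apply(np.c_[n,np.ones(len(n))])
    return c["xyz"]+d*((z-c["xyz"][2])/d[:,2])[:,None]
def inv(q,P):
    c,s=np.cos(q[2]),np.sin(q[2]); d=P-np.array([q[0],q[1],0])
    return np.stack([c*d[:,0]+s*d[:,1],-s*d[:,0]+c*d[:,1],d[:,2]],1)
E
python3 - <<'E'
from fit import *
c=np.load("wrist2.npz")
D=[((0,-123.5,46),(90,114)),((0,123.5,46),(744,108)),((120,-123.5,48),(110,416)),((120,123.5,48),(720,412)),
((58,-123.5,50),(93,266)),((58,123.5,50),(745,260)),((-26,123.5,8),(717,44)),((-26,-123.5,8),(115,50)),
((0,-45.5,46),(295,104)),((0,-32.5,46),(330,104)),((0,32.5,46),(507,104)),((0,45.5,46),(543,104))]
M=np.array([d[0] for d in D])/1000; uv=np.array([d[1] for d in D])/2.7+[170,110]
f=lambda q:(proj(c,T(q,M))-uv).ravel()
s=least_squares(f,[0.52,0.09,0.066],loss="soft_l1")
print(s.x,np.degrees(s.x[2])); print(f(s.x).reshape(-1,2).round(1))
# tab top corners (z42) & dogs
t=np.array([(31,62),(70,62),(72,99),(33,100)])/2.7+[170,110]
print("tab top",(inv(s.x,ray(c,t,0.042))*1000).round(1))
dg=np.array([(257,72),(282,72),(463,69),(490,69)])/2.7+[170,110]
print("dogs",(inv(s.x,ray(c,dg,0.034))*1000).round(1))
l=np.array([(334,120),(503,120),(334,103),(503,103)])/2.7+[170,110]
print("lip",(inv(s.x,ray(c,l,0.044))*1000).round(1))
np.save("q.npy",s.x)
print("TCP depth check", T(s.x,np.array([[-14,-140,30],[4,0,35.]])/1000))
# depth vs wrist image
E
```

```text
[0.53177283 0.09194458 0.06985355] 4.002313453520564
[[-1.2 -0.2]
 [ 1.4  0.3]
 [-0.7  1.8]
 [ 4.1  1. ]
 [-0.1  0.6]
 [-0.2  0.7]
 [ 0.6 -0.6]
 [-0.9 -1.2]
 [-0.7  0.1]
 [-0.4 -0.2]
 [ 0.6 -0.7]
 [ 0.5 -0.5]]
tab top [[ -21.2 -146.7   42. ]
 [ -19.9 -130.8   42. ]
 [  -5.8 -130.5   42. ]
 [  -6.5 -146.5   42. ]]
dogs [[-12.4 -60.1  34. ]
 [-12.  -50.7  34. ]
 [-12.1  16.7  34. ]
 [-12.2  26.7  34. ]]
lip [[  6.1 -30.9  44. ]
 [  6.6  30.6  44. ]
 [ -0.1 -30.8  44. ]
 [  0.4  30.6  44. ]]
TCP depth check [[ 0.52757852 -0.04869115  0.03      ]
 [ 0.53576307  0.09222376  0.035     ]]
```

```bash
cat >> h.py <<'E'
from fit import T,inv,ray,proj
q=np.load("q.npy")
def cg(x,y,tipz): # case mm
    p=T(q,np.array([[x/1000,y/1000,0]]))[0]; p[2]=tipz/1000+.07
    print((x,y,tipz),"TCP",p.round(4)); goto(p,90+np.degrees(q[2]))
def where():
    s=monitor.read_state(); p=inv(q,np.array([s["ee_pos"]]))[0]*1000; print("t",s["time"],"tip case mm",p[:2].round(1),p[2]-70,"F",np.round(s["ft_force"],1))
E
python3 - <<'E'
from h import *
where(); cg(-15,-176,100); cg(-15,-176,22)
E
```

```text
t 4.45 tip case mm [65.2 -6.4] 248.64719808272537 F [-0.1 -0.4 -0.1]
(-15, -176, 100) TCP [ 0.5291 -0.0847  0.17  ]
shift [ 0.0786 -0.1704  0.1486] turn [ 0.0001  0.     -0.0015] deg [ 0.   0.  -0.6]
(-15, -176, 22) TCP [ 0.5291 -0.0847  0.092 ]
shift [ 0.0786 -0.1704  0.2266] turn [ 0.0001  0.     -0.0015] deg [ 0.   0.  -0.6]
```

>>> {"fn": "drive_tool", "kwargs": {"plan": [{"rz": -0.0015, "x": 0.079, "y": -0.17, "z": 0.03, "fingers": 0.0}, {"rz": -0.0015, "x": 0.079, "y": -0.17, "z": 0.05, "fingers": 0.0}, {"rz": -0.0015, "x": 0.079, "y": -0.17, "z": 0.1, "fingers": 0.0}, {"rz": -0.0015, "x": 0.079, "y": -0.17, "z": 0.15, "fingers": 0.0}, {"rz": -0.0015, "x": 0.079, "y": -0.17, "z": 0.2, "fingers": 0.0}, {"rz": -0.0015, "x": 0.079, "y": -0.17, "z": 0.226, "fingers": 0.0}, {"rz": -0.0015, "x": 0.079, "y": -0.17, "z": 0.226, "fingers": 0.0}, {"rz": -0.0015, "x": 0.079, "y": -0.17, "z": 0.226, "fingers": 0.0}]}}

```text
validation failed for argument at $.pl...
```

Run:
```python
from h import *
where(); cg(-15,-120,22);cg(-15,-166,22)
c=viewer.camera("wrist"); cv2.imwrite(f"pics/wrist3.png",c["color"][:,:,::-1])
c=viewer.camera("scene"); cv2.imwrite(f"pics/scene3.png",cv2.resize(c["color"][170:310,240:400,::-1],None,fx=4,fy=4))
```

```text
t 4.45 tip case mm [65.2 -6.4] 248.64719808272537 F [-0.1 -0.4 -0.1]
(-15, -120, 22) TCP [ 0.5252 -0.0288  0.092 ]
shift [ 0.0792 -0.1144  0.2266] turn [ 0.0001  0.     -0.0015] deg [ 0.   0.  -0.6]
(-15, -166, 22) TCP [ 0.5284 -0.0747  0.092 ]
shift [ 0.0787 -0.1604  0.2266] turn [ 0.0001  0.     -0.0015] deg [ 0.   0.  -0.6]
```

View pics/wrist3.png

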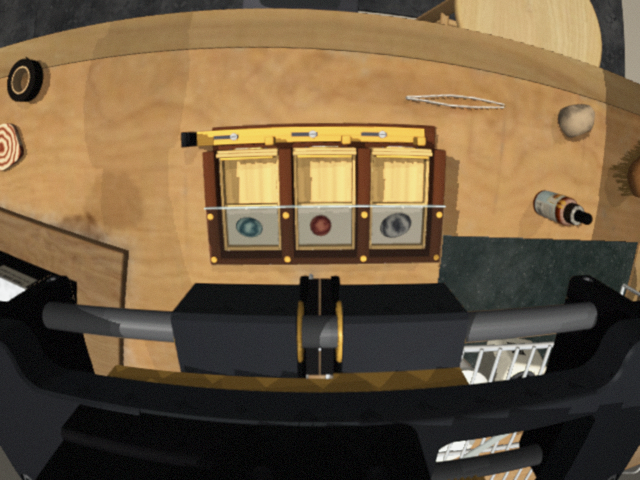

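View pics/scene3.png

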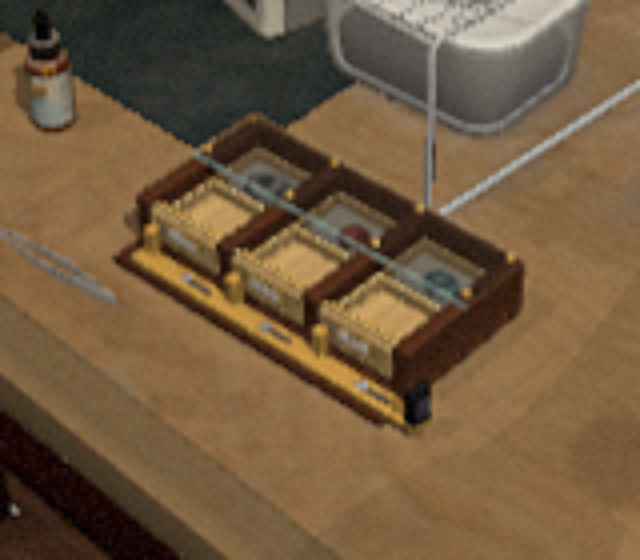

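Refused again: every row needs all seven numbers. I'm resending it in full.

>>> {"fn": "drive_tool", "kwargs": {"plan": [{"rx": 0.0, "ry": 0.0, "rz": -0.0015, "x": 0.079, "y": -0.17, "z": 0.03, "fingers": 0.0}, {"rx": 0.0, "ry": 0.0, "rz": -0.0015, "x": 0.079, "y": -0.17, "z": 0.05, "fingers": 0.0}, {"rx": 0.0, "ry": 0.0, "rz": -0.0015, "x": 0.079, "y": -0.17, "z": 0.08, "fingers": 0.0}, {"rx": 0.0, "ry": 0.0, "rz": -0.0015, "x": 0.079, "y": -0.17, "z": 0.12, "fingers": 0.0}, {"rx": 0.0, "ry": 0.0, "rz": -0.0015, "x": 0.079, "y": -0.17, "z": 0.16, "fingers": 0.0}, {"rx": 0.0, "ry": 0.0, "rz": -0.0015, "x": 0.079, "y": -0.17, "z": 0.2, "fingers": 0.0}, {"rx": 0.0, "ry": 0.0, "rz": -0.0015, "x": 0.079, "y": -0.17, "z": 0.226, "fingers": 0.0}, {"rx": 0.0, "ry": 0.0, "rz": -0.0015, "x": 0.079, "y": -0.17, "z": 0.226, "fingers": 0.0}, {"rx": 0.0, "ry": 0.0, "rz": -0.0015, "x": 0.079, "y": -0.17, "z": 0.226, "fingers": 0.0}]}}

```text
time: 5.68
ee_pos: [0.5294, -0.0851, 0.0937]
eef_rot: [-0.034, 0.999, -0.0, 0.001]
ft_force: [-0.1, -0.2, 0.4]
width: 0.0006
```

Run:
```python
from h import *
where(); cg(-15,-166,22); cg(-15,-108,22)
c=viewer.camera("wrist"); cv2.imwrite(f"pics/wrist4.png",c["color"][:,:,::-1])
```

```text
t 5.675 tip case mm [ -14.7 -176.5] 23.67541465208126 F [-0.1 -0.2  0.4]
(-15, -166, 22) TCP [ 0.5284 -0.0747  0.092 ]
shift [0.0003 0.0105 0.0017] turn [-0.      0.0002 -0.0002] deg [-0.   0.1 -0.1]
(-15, -108, 22) TCP [ 0.5243 -0.0168  0.092 ]
shift [0.0004 0.0685 0.0017] turn [-0.      0.0002 -0.0002] deg [-0.   0.1 -0.1]
```

View pics/wrist4.png

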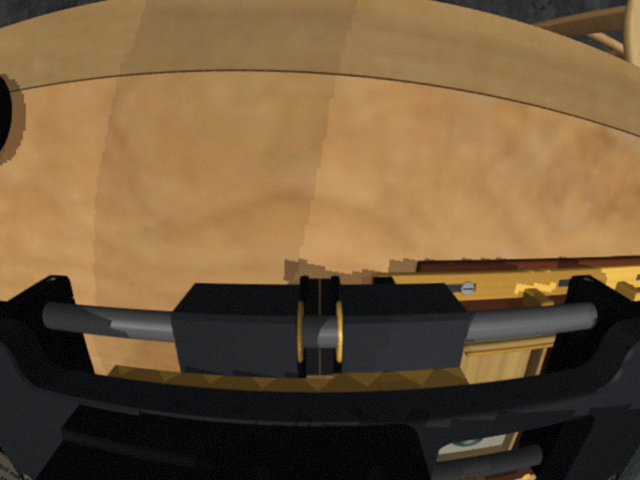

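>>> {"fn": "drive_tool", "kwargs": {"plan": [{"rx": 0.0, "ry": 0.0, "rz": 0.0, "x": 0.001, "y": 0.005, "z": 0.002, "fingers": 0.0}, {"rx": 0.0, "ry": 0.0, "rz": 0.0, "x": 0.001, "y": 0.01, "z": 0.002, "fingers": 0.0}, {"rx": 0.0, "ry": 0.0, "rz": 0.0, "x": 0.001, "y": 0.014, "z": 0.002, "fingers": 0.0}, {"rx": 0.0, "ry": 0.0, "rz": 0.0, "x": 0.001, "y": 0.018, "z": 0.002, "fingers": 0.0}, {"rx": 0.0, "ry": 0.0, "rz": 0.0, "x": 0.001, "y": 0.022, "z": 0.002, "fingers": 0.0}, {"rx": 0.0, "ry": 0.0, "rz": 0.0, "x": 0.001, "y": 0.026, "z": 0.002, "fingers": 0.0}, {"rx": 0.0, "ry": 0.0, "rz": 0.0, "x": 0.001, "y": 0.03, "z": 0.002, "fingers": 0.0}, {"rx": 0.0, "ry": 0.0, "rz": 0.0, "x": 0.001, "y": 0.03, "z": 0.002, "fingers": 0.0}]}}

```text
time: 6.72
ee_pos: [0.5256, -0.0546, 0.0904]
eef_rot: [-0.034, 0.999, 0.0, -0.0]
ft_force: [0.4, 0.4, 0.0]
width: 0.0008
```

Run:
```python
from h import *
where()
```

```text
t 6.725 tip case mm [ -16.4 -145.8] 20.417390446265173 F [0.4 0.4 0. ]
```

Run:
```python
from h import *
c=viewer.camera("wrist"); cv2.imwrite(f"pics/wrist5.png",cv2.resize(c["color"][230:400,230:500,::-1],None,fx=2.8,fy=2.8))
c=viewer.camera("scene"); cv2.imwrite(f"pics/scene5.png",cv2.resize(c["color"][170:310,240:400,::-1],None,fx=4,fy=4))
```

```text
(no output)
```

View pics/wrist5.png

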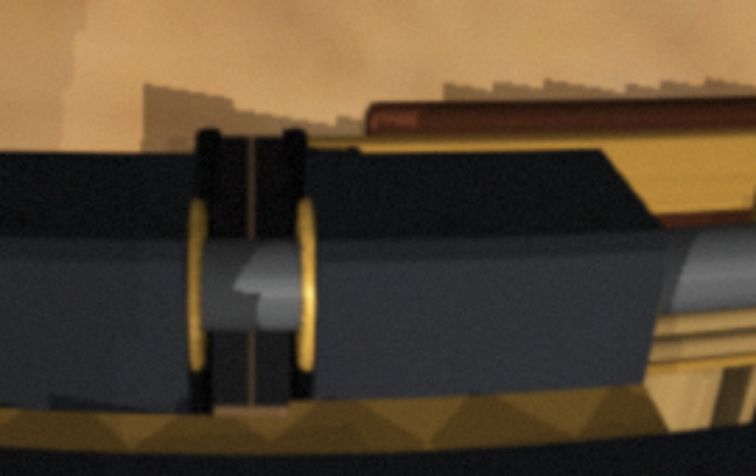

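View pics/scene5.png

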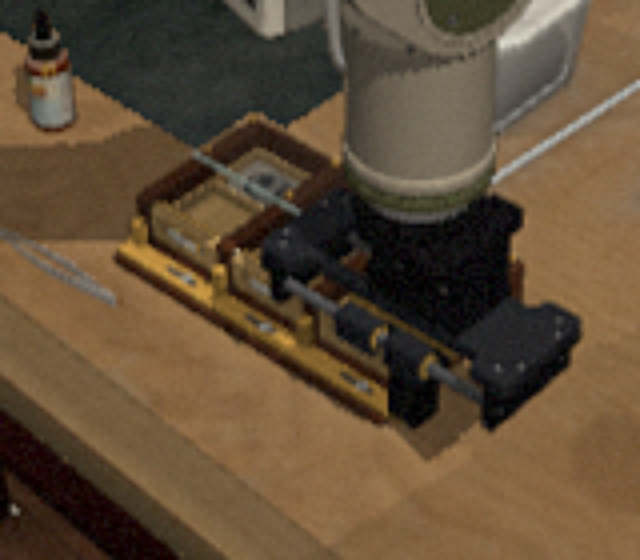

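>>> {"fn": "drive_tool", "kwargs": {"plan": [{"rx": 0.0, "ry": 0.0, "rz": 0.0, "x": 0.0, "y": 0.002, "z": 0.0, "fingers": 0.0}, {"rx": 0.0, "ry": 0.0, "rz": 0.0, "x": 0.0, "y": 0.004, "z": 0.0, "fingers": 0.0}, {"rx": 0.0, "ry": 0.0, "rz": 0.0, "x": 0.0, "y": 0.005, "z": 0.0, "fingers": 0.0}, {"rx": 0.0, "ry": 0.0, "rz": 0.0, "x": 0.0, "y": 0.006, "z": 0.0, "fingers": 0.0}, {"rx": 0.0, "ry": 0.0, "rz": 0.0, "x": 0.0, "y": 0.006, "z": 0.0, "fingers": 0.0}, {"rx": 0.0, "ry": 0.0, "rz": 0.0, "x": 0.0, "y": 0.006, "z": 0.0, "fingers": 0.0}]}}

```text
time: 7.58
ee_pos: [0.5252, -0.0491, 0.0904]
eef_rot: [-0.034, 0.999, 0.0, -0.0]
ft_force: [-1.2, -0.9, -1.0]
width: 0.0004
```

Run:
```python
from h import *
where()
```

```text
t 7.575 tip case mm [ -16.4 -140.3] 20.429269821719686 F [-1.2 -0.9 -1. ]
```

>>> {"fn": "drive_tool", "kwargs": {"plan": [{"rx": 0.0, "ry": 0.0, "rz": 0.0, "x": 0.0, "y": 0.001, "z": 0.0, "fingers": 0.0}, {"rx": 0.0, "ry": 0.0, "rz": 0.0, "x": 0.0, "y": 0.002, "z": 0.0, "fingers": 0.0}, {"rx": 0.0, "ry": 0.0, "rz": 0.0, "x": 0.0, "y": 0.003, "z": 0.0, "fingers": 0.0}, {"rx": 0.0, "ry": 0.0, "rz": 0.0, "x": 0.0, "y": 0.003, "z": 0.0, "fingers": 0.0}]}}

```text
time: 8.07
ee_pos: [0.5251, -0.0486, 0.0905]
eef_rot: [-0.033, 0.999, -0.001, 0.0]
ft_force: [0.5, -9.9, -1.1]
width: 0.0007
```

Run:
```python
from h import *
where()
c=viewer.camera("scene"); cv2.imwrite(f"pics/scene6.png",cv2.resize(c["color"][210:280,260:360,::-1],None,fx=6,fy=6))
```

```text
t 8.075 tip case mm [ -16.5 -139.8] 20.5161597790172 F [ 0.5 -9.9 -1.1]
```

View pics/scene6.png

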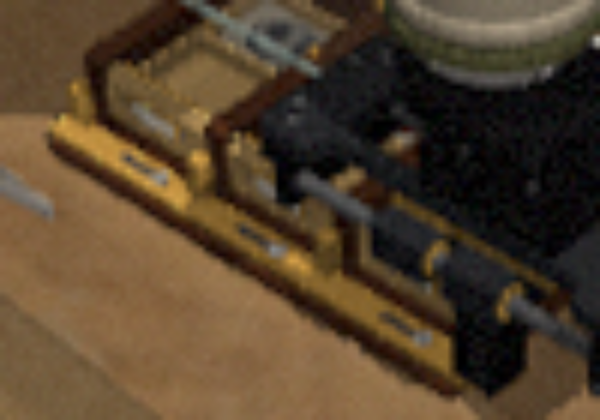

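>>> {"fn": "drive_tool", "kwargs": {"plan": [{"rx": 0.0, "ry": 0.0, "rz": 0.0, "x": 0.0, "y": -0.008, "z": 0.0, "fingers": 0.0}, {"rx": 0.0, "ry": 0.0, "rz": 0.0, "x": 0.0, "y": -0.018, "z": 0.0, "fingers": 0.0}, {"rx": 0.0, "ry": 0.0, "rz": 0.0, "x": 0.0, "y": -0.018, "z": -0.03, "fingers": 0.0}, {"rx": 0.0, "ry": 0.0, "rz": 0.0, "x": 0.0, "y": -0.018, "z": -0.08, "fingers": 0.0}, {"rx": 0.0, "ry": 0.0, "rz": 0.0, "x": 0.0, "y": -0.018, "z": -0.14, "fingers": 0.0}, {"rx": 0.0, "ry": 0.0, "rz": 0.0, "x": -0.02, "y": 0.04, "z": -0.18, "fingers": 0.0}, {"rx": 0.0, "ry": 0.0, "rz": 0.0, "x": -0.05, "y": 0.1, "z": -0.18, "fingers": 0.0}, {"rx": 0.0, "ry": 0.0, "rz": 0.0, "x": -0.06, "y": 0.137, "z": -0.18, "fingers": 0.0}, {"rx": 0.0, "ry": 0.0, "rz": 0.0, "x": -0.06, "y": 0.137, "z": -0.18, "fingers": 0.0}, {"rx": 0.0, "ry": 0.0, "rz": 0.0, "x": -0.06, "y": 0.137, "z": -0.18, "fingers": 0.0}, {"rx": 0.0, "ry": 0.0, "rz": 0.0, "x": -0.06, "y": 0.137, "z": -0.18, "fingers": 0.0}]}}

```text
time: 9.5
ee_pos: [0.5756, 0.0928, 0.2706]
eef_rot: [-0.033, 0.999, -0.0, 0.0]
ft_force: [0.3, 1.4, -0.4]
width: 0.0002
```

Run:
```python
from h import *
where()
c=viewer.camera("wrist"); cv2.imwrite(f"pics/wrist7.png",c["color"][:,:,::-1])
np.savez(f"wrist7.npz",**{k:np.array(v) for k,v in c.items()})
cg(28,0,100);cg(28,0,27)
```

```text
t 9.5 tip case mm [43.7 -2.2] 200.60326269098135 F [ 0.3  1.4 -0.4]
(28, 0, 100) TCP [0.5597 0.0939 0.17  ]
shift [0.0158 0.002  0.1006] turn [-0.      0.     -0.0006] deg [-0.   0.  -0.2]
(28, 0, 27) TCP [0.5597 0.0939 0.097 ]
shift [0.0158 0.002  0.1736] turn [-0.      0.     -0.0006] deg [-0.   0.  -0.2]
```

View pics/wrist7.png

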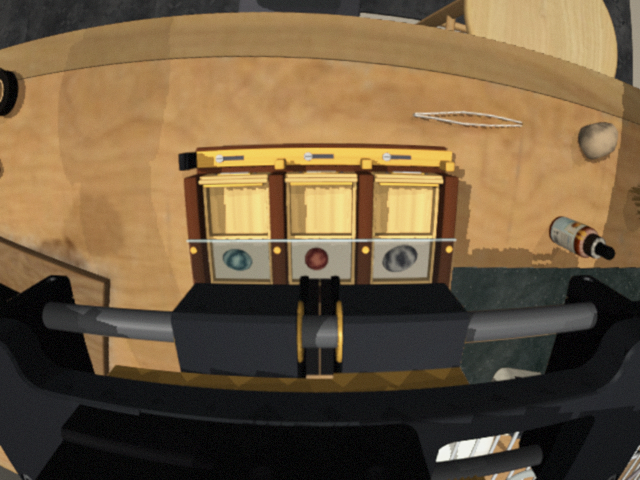

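The dogs now stand in front of the walls (281, 366 and 450 px), and all three trays are shut. Next I'll descend into the middle well.

>>> {"fn": "drive_tool", "kwargs": {"plan": [{"rx": 0.0, "ry": 0.0, "rz": -0.0006, "x": 0.016, "y": 0.002, "z": 0.04, "fingers": 0.0}, {"rx": 0.0, "ry": 0.0, "rz": -0.0006, "x": 0.016, "y": 0.002, "z": 0.08, "fingers": 0.0}, {"rx": 0.0, "ry": 0.0, "rz": -0.0006, "x": 0.016, "y": 0.002, "z": 0.11, "fingers": 0.0}, {"rx": 0.0, "ry": 0.0, "rz": -0.0006, "x": 0.016, "y": 0.002, "z": 0.13, "fingers": 0.0}, {"rx": 0.0, "ry": 0.0, "rz": -0.0006, "x": 0.016, "y": 0.002, "z": 0.145, "fingers": 0.0}, {"rx": 0.0, "ry": 0.0, "rz": -0.0006, "x": 0.016, "y": 0.002, "z": 0.145, "fingers": 0.0}, {"rx": 0.0, "ry": 0.0, "rz": -0.0006, "x": 0.016, "y": 0.002, "z": 0.145, "fingers": 0.0}]}}

```text
time: 10.42
ee_pos: [0.56, 0.0953, 0.1264]
eef_rot: [-0.036, 0.999, 0.0, 0.001]
ft_force: [0.1, 0.4, 0.2]
width: 0.0003
```

Run:
```python
from h import *
where()
c=viewer.camera("wrist"); cv2.imwrite(f"pics/wrist8.png",c["color"][:,:,::-1])
cg(28,0,28)
```

```text
t 10.425 tip case mm [28.4  1.3] 56.36793932778281 F [0.1 0.4 0.2]
(28, 0, 28) TCP [0.5597 0.0939 0.098 ]
shift [ 0.0005 -0.0015  0.0285] turn [0.0001 0.0002 0.0003] deg [0.  0.1 0.1]
```

View pics/wrist8.png

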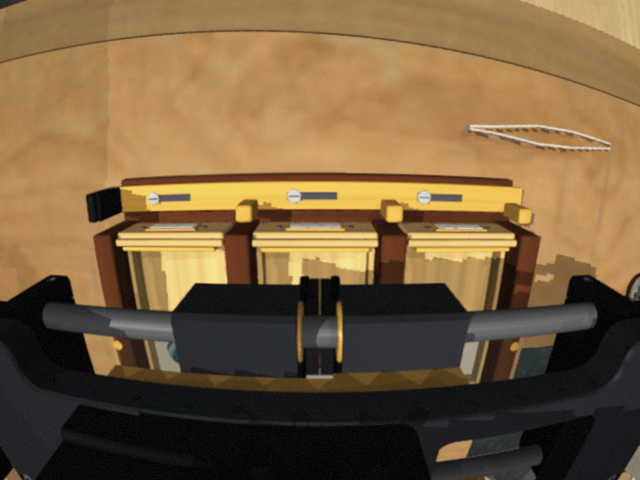

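>>> {"fn": "drive_tool", "kwargs": {"plan": [{"rx": 0.0, "ry": 0.0, "rz": 0.0, "x": 0.0, "y": -0.001, "z": 0.01, "fingers": 0.0}, {"rx": 0.0, "ry": 0.0, "rz": 0.0, "x": 0.0, "y": -0.001, "z": 0.02, "fingers": 0.0}, {"rx": 0.0, "ry": 0.0, "rz": 0.0, "x": 0.0, "y": -0.001, "z": 0.028, "fingers": 0.0}, {"rx": 0.0, "ry": 0.0, "rz": 0.0, "x": 0.0, "y": -0.001, "z": 0.028, "fingers": 0.0}, {"rx": 0.0, "ry": 0.0, "rz": 0.0, "x": 0.004, "y": -0.001, "z": 0.028, "fingers": 0.0}, {"rx": 0.0, "ry": 0.0, "rz": 0.0, "x": 0.008, "y": -0.001, "z": 0.028, "fingers": 0.0}, {"rx": 0.0, "ry": 0.0, "rz": 0.0, "x": 0.012, "y": -0.001, "z": 0.028, "fingers": 0.0}, {"rx": 0.0, "ry": 0.0, "rz": 0.0, "x": 0.016, "y": -0.001, "z": 0.028, "fingers": 0.0}, {"rx": 0.0, "ry": 0.0, "rz": 0.0, "x": 0.02, "y": -0.001, "z": 0.028, "fingers": 0.0}, {"rx": 0.0, "ry": 0.0, "rz": 0.0, "x": 0.024, "y": -0.001, "z": 0.028, "fingers": 0.0}, {"rx": 0.0, "ry": 0.0, "rz": 0.0, "x": 0.024, "y": -0.001, "z": 0.028, "fingers": 0.0}]}}

```text
time: 11.85
ee_pos: [0.5351, 0.0927, 0.0974]
eef_rot: [-0.036, 0.999, 0.0, -0.0]
ft_force: [-0.6, 0.0, -0.4]
width: 0.0002
```

Run:
```python
from h import *
where()
c=viewer.camera("wrist"); cv2.imwrite(f"pics/wrist9.png",c["color"][:,:,::-1])
c=viewer.camera("scene"); cv2.imwrite(f"pics/scene9.png",cv2.resize(c["color"][190:290,250:370,::-1],None,fx=5,fy=5))
```

```text
t 11.85 tip case mm [3.4 0.5] 27.421027706315712 F [-0.6  0.  -0.4]
```

View pics/wrist9.png

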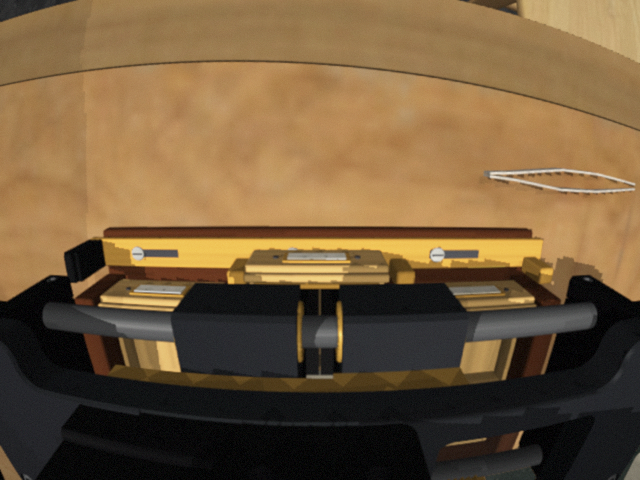

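View pics/scene9.png

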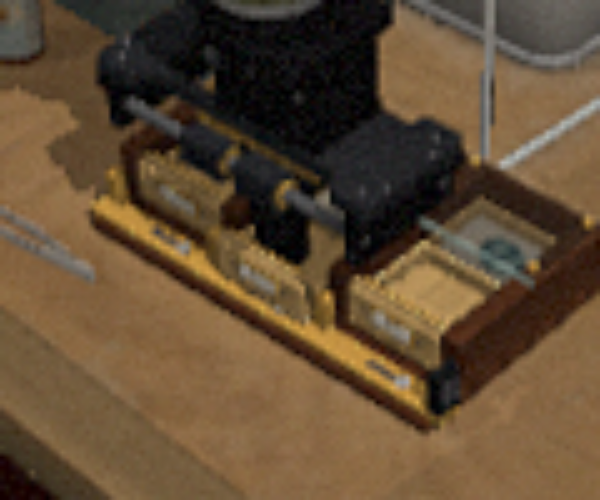

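>>> {"fn": "drive_tool", "kwargs": {"plan": [{"rx": 0.0, "ry": 0.0, "rz": 0.0, "x": 0.005, "y": 0.0, "z": 0.0, "fingers": 0.0}, {"rx": 0.0, "ry": 0.0, "rz": 0.0, "x": 0.01, "y": 0.0, "z": 0.0, "fingers": 0.0}, {"rx": 0.0, "ry": 0.0, "rz": 0.0, "x": 0.015, "y": 0.0, "z": 0.0, "fingers": 0.0}, {"rx": 0.0, "ry": 0.0, "rz": 0.0, "x": 0.02, "y": 0.0, "z": 0.0, "fingers": 0.0}, {"rx": 0.0, "ry": 0.0, "rz": 0.0, "x": 0.025, "y": 0.0, "z": 0.0, "fingers": 0.0}, {"rx": 0.0, "ry": 0.0, "rz": 0.0, "x": 0.03, "y": 0.0, "z": 0.0, "fingers": 0.0}, {"rx": 0.0, "ry": 0.0, "rz": 0.0, "x": 0.035, "y": 0.0, "z": 0.0, "fingers": 0.0}, {"rx": 0.0, "ry": 0.0, "rz": 0.0, "x": 0.04, "y": 0.0, "z": 0.0, "fingers": 0.0}, {"rx": 0.0, "ry": 0.0, "rz": 0.0, "x": 0.045, "y": 0.0, "z": 0.0, "fingers": 0.0}, {"rx": 0.0, "ry": 0.0, "rz": 0.0, "x": 0.05, "y": 0.0, "z": 0.0, "fingers": 0.0}, {"rx": 0.0, "ry": 0.0, "rz": 0.0, "x": 0.054, "y": 0.0, "z": 0.0, "fingers": 0.0}, {"rx": 0.0, "ry": 0.0, "rz": 0.0, "x": 0.057, "y": 0.0, "z": 0.0, "fingers": 0.0}]}}

```text
time: 13.45
ee_pos: [0.4786, 0.0886, 0.0975]
eef_rot: [-0.036, 0.999, 0.0, 0.0]
ft_force: [1.3, 0.6, -2.5]
width: 0.0003
```

Run:
```python
from h import *
where()
```

```text
t 13.45 tip case mm [-53.3   0.4] 27.52724254876746 F [ 1.3  0.6 -2.5]
```

>>> {"fn": "drive_tool", "kwargs": {"plan": [{"rx": 0.0, "ry": 0.0, "rz": 0.0, "x": 0.002, "y": 0.0, "z": 0.0, "fingers": 0.0}, {"rx": 0.0, "ry": 0.0, "rz": 0.0, "x": 0.004, "y": 0.0, "z": 0.0, "fingers": 0.0}, {"rx": 0.0, "ry": 0.0, "rz": 0.0, "x": 0.006, "y": 0.0, "z": 0.0, "fingers": 0.0}, {"rx": 0.0, "ry": 0.0, "rz": 0.0, "x": 0.008, "y": 0.0, "z": 0.0, "fingers": 0.0}, {"rx": 0.0, "ry": 0.0, "rz": 0.0, "x": 0.008, "y": 0.0, "z": 0.0, "fingers": 0.0}, {"rx": 0.0, "ry": 0.0, "rz": 0.0, "x": 0.008, "y": 0.0, "z": 0.0, "fingers": 0.0}]}}

```text
time: 14.2
ee_pos: [0.4726, 0.0881, 0.098]
eef_rot: [-0.036, 0.999, 0.0, 0.002]
ft_force: [11.0, 2.0, -6.8]
width: 0.0007
```

Run:
```python
from h import *
where()
```

```text
t 14.2 tip case mm [-59.2   0.3] 28.007274641818327 F [11.   2.  -6.8]
```

The force has risen to 11 N, so the tray is at its stop. I'll back off the lip, lift out and look.

>>> {"fn": "drive_tool", "kwargs": {"plan": [{"rx": 0.0, "ry": 0.0, "rz": 0.0, "x": -0.005, "y": 0.0, "z": 0.0, "fingers": 0.0}, {"rx": 0.0, "ry": 0.0, "rz": 0.0, "x": -0.014, "y": 0.0, "z": 0.0, "fingers": 0.0}, {"rx": 0.0, "ry": 0.0, "rz": 0.0, "x": -0.014, "y": 0.0, "z": -0.001, "fingers": 0.0}, {"rx": 0.0, "ry": 0.0, "rz": 0.0, "x": -0.014, "y": 0.0, "z": -0.02, "fingers": 0.0}, {"rx": 0.0, "ry": 0.0, "rz": 0.0, "x": -0.014, "y": 0.0, "z": -0.05, "fingers": 0.0}, {"rx": 0.0, "ry": 0.0, "rz": 0.0, "x": -0.014, "y": 0.0, "z": -0.1, "fingers": 0.0}, {"rx": 0.0, "ry": 0.0, "rz": 0.0, "x": -0.07, "y": 0.0, "z": -0.15, "fingers": 0.0}, {"rx": 0.0, "ry": 0.0, "rz": 0.0, "x": -0.12, "y": 0.0, "z": -0.2, "fingers": 0.0}, {"rx": 0.0, "ry": 0.0, "rz": 0.0, "x": -0.12, "y": 0.0, "z": -0.22, "fingers": 0.0}, {"rx": 0.0, "ry": 0.0, "rz": 0.0, "x": -0.12, "y": 0.0, "z": -0.22, "fingers": 0.0}, {"rx": 0.0, "ry": 0.0, "rz": 0.0, "x": -0.12, "y": 0.0, "z": -0.22, "fingers": 0.0}]}}

```text
time: 15.58
ee_pos: [0.5899, 0.0965, 0.3165]
eef_rot: [-0.036, 0.999, -0.0, -0.001]
ft_force: [-0.7, 0.2, 0.4]
width: 0.0004
```

Run:
```python
from h import *
where()
c=viewer.camera("wrist"); cv2.imwrite(f"pics/wrist10.png",c["color"][:,:,::-1])
np.savez(f"wrist10.npz",**{k:np.array(v) for k,v in c.items()})
```

```text
t 15.575 tip case mm [58.3  0.5] 246.53429962864374 F [-0.7  0.2  0.4]
```

View pics/wrist10.png

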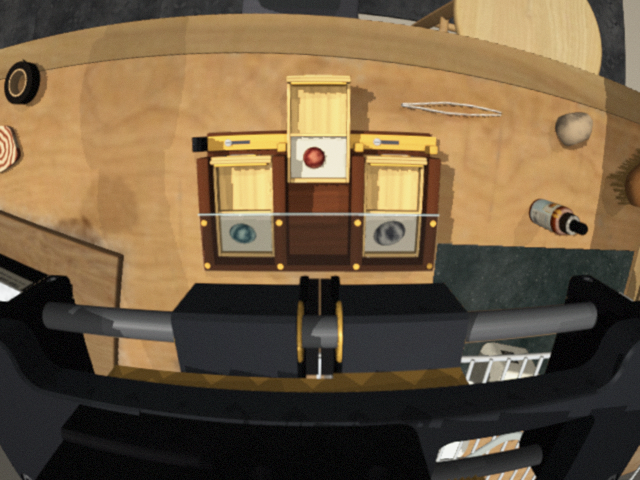

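Before handing in, I'll measure the tray travel and lock bar from this picture.

Run:
```python
from h import *
c=np.load("wrist10.npz")
f=lambda uv,z:(inv(q,ray(c,uv,z))*1000).round(1)
print("lip front top",f([(288,77),(350,76)],.044)); print("tab right-top",f([(192,138)],.042),"stone",f([(314,157)],.027))
print("other lips",f([(216,156),(365,156)],.044))
w=np.load("wrist2.npz"); g=lambda uv,z:(inv(q,ray(w,uv,z))*1000).round(1)
print("before: lips",g([(218,150),(372,150)],.044), "stones teal,grey",g([(249,228),(397,225)],.027)); print("after",f([(242,233),(389,233)],.027))
```

```text
lip front top [[-77.9 -30.   44. ]
 [-79.1  29.9  44. ]]
tab right-top [[ -20.8 -128.7   42. ]] stone [[ 2.5 -5.  27. ]]
other lips [[-1.200e+00 -1.029e+02  4.400e+01]
 [ 1.000e-01  4.530e+01  4.400e+01]]
before: lips [[  -1.1 -107.2   44. ]
 [   2.    46.2   44. ]] stones teal,grey [[ 84.2 -82.2  27. ]
 [ 82.4  77.2  27. ]]
after [[ 82.9 -82.6  27. ]
 [ 82.4  75.6  27. ]]
```

Run:
```python
from h import *
print(workorder.close_job()); where()
```

```text
the job is handed in; nothing more can be done
None
the job is handed in; nothing more can be done
```

The red stone's tray (the middle one) is open to its stop with the stone lying in it, and I handed the job in at about 15.6 s of the 42 s. With the fingers shut, I pushed the lock bar's thumb tab left to its stop (9.9 N at the end). I then hooked the middle tray's lip from its well, drew it out to its stop (11 N) and lifted clear.

Last checks, from the wrist picture taken after lifting clear:
- **Red tray:** it is out by about 79 mm, and the red stone lies near the middle of its cell.
- **Lock bar:** it moved about 18 mm, and its dogs stand before the walls. I didn't have a direct reading of the bar's travel, so the "at its stop" call rests on the force rise.
- **Other trays and stones:** the left and right trays are shut to within about 2 mm. The teal and grey stones are within 2 mm of where they were.
- **Bystanders:** the tweezers, bottle and rough stone look unmoved by eye; I did not measure them or check the rest at the end.
- **Robot:** it was clear of everything, with almost no force on the wrist.

Two of my move calls were refused because rows left out some numbers. The arm didn't move on those, and I resent them in full.

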